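# Fill the wagon carrier and lock its telescopic keeper

### The arm

A 7-joint arm with a two-finger parallel gripper is mounted at the origin on the work surface. World frame = base frame: x ahead of the robot, y to its left, z up, the work surface at z = 0. Lengths are in m, angles in rad, forces in N, time in s.
With the tool pointing down it reaches from about 0.4 to 0.85 m from the base axis. Payload 10.4 kg.
Tool frame: the origin (TCP) lies midway between the tips of the shut fingers; the grasp point (between the pads) lies 19 mm behind it; z points along the fingers, y is the line along which they close (so a half turn about z gives the same grasp; the last joint's range is limited). The gripper opens to 87 mm and grips with 3 to 60 N. Pads are 19 mm wide; open, the fingers measure 117 mm over their backs; the gripper's body (75 mm by 190 mm) begins 51 mm behind the grasp point.
Start: joints at [-1.244, 0.332, -0.065, 1.46, 0.022, 1.35, -0.088], TCP at [0.214, 0.587, 0.223] pointing down, gripper open.
Joint ranges: [-2.6, 2.6], [-0.5, 2.12], [-1.47, 1.34], [0.16, 2.42], [-1.27, 4.41], [0.06, 2.06], [-2.6, 2.6]. Speed limits (rad/s): [2.22, 2.22, 2.79, 2.79, 3.14, 3.14, 3.14].

### API

Orientations are given as a unit quaternion [x, y, z, w].
In Python, from cell import arm gives the robot as it stands. The module is installed in compiled form; this text tells all that it offers.
- The arm moves only by the shell command python3 -m creep 'ROWS' [FORCE]. ROWS is a JSON object of lists of equal length, an entry for each row: "travel": the shift along the tool's x, y, z in units of 60 mm (1.0 is 60 mm), a list of three; "angular": the turn, a rotation vector about the tool's x, y, z in units of 6 degrees (1.0 is 6 degrees), a list of three; "jaw": the closure, from -1 (fully open) to 1 (shut). In form: {"travel": [[dx, dy, dz], ...], "angular": [[wx, wy, wz], ...], "jaw": [jaw, ...]}. A call has exactly 10 rows; each row is the pose to reach, as a shift and turn from the pose commanded when the call began, along the tool's axes at that moment; what a row does not reach only later rows make up. A row lasts 1/8 s, in which the tool goes at most 62.5 mm and 10.7 degrees, less where a joint would pass 70% of its speed; a pose out of reach is approached as far as the arm can. A call with a gripper value outside its range is refused whole. The fingers move at their own pace and stop on an object; FORCE is the grip in N (left out, the last holds). Time passes only in rows, so rows that repeat a pose let the fingers close, or fill a call up. It gives the time, the measured TCP pose, the force, the opening and the grip force at its end, in the units of the state.
- arm.observe(): the state, without advancing time (a new reading comes with each control period).
- arm.capture(name): name is "scene" or "top" or "wrist"; returns the picture (480x640x3 uint8, red, green, blue); there is no depth.
- arm.camera_model(name): a dict with "mtx" (3x3 intrinsics, pixels), "rvec" (rotation vector, rad) and "tvec" (3), from world to camera coordinates, as OpenCV has them. Camera axes: x right, y down, z forward; pixel columns grow to the right and rows downward; lengths in m; the calibration is good to about 2 mm. A picture is of the moment at which its call begins: read the wrist's pose just before it. camera_model takes no time and is no camera call; for the wrist camera it gives the pose at the moment of the call.
- arm.hand_in(): hands the job in; it is judged then, once.
Trained networks look in the newest picture that a camera, given by its name, has taken for a name from the list of things; names that differ only in an ending like _2 or _b are one class to them, and where a whole thing is asked for, a point or a joint stands for the part that bears it (a point fixed in the world has none). Each returns a list of dicts, best first, with "p" (0 to 1); they miss things now and then, are a little off and sometimes report something else, mostly with a low value. They report only what shows in the picture. A call takes as long as a camera call. They do not tell look-alikes from the thing itself.
- arm.trace(camera, name): "mask" (480x640 bool, what is visible of it) and "position" ([column, row] in pixels, amid what is visible of it).
- arm.landmark_of(camera, name): "position" ([column, row] in pixels: a listed point, or the origin of a listed thing).
The state is a dict: "clock": time; "joints": joint angles; "dq": joint speeds; "joint_efforts": joint torques, N m; "tool_pos": TCP position; "orientation": TCP orientation; "contact_force": force on the tool from outside, world axes, zero at the start; "moment": the same for the moment, N m; "gripper_width": opening from 0.0 (shut) to 1.0 (fully open); "finger_force": force on a finger pad.
Only numpy, scipy, OpenCV 4.12 (cv2) and the standard library are available. Lean on these libraries where they do the work, as an engineer would, in place of code of your own. Each camera call takes 0.05 s, during which the arm holds its last target. There are 200 camera calls.

### The job

The wagon carrier must go to the exhibition full and locked: press its brass spring pin flush and slide the keeper tube one hole along to the loading position so that the pin springs out again, and put a spare wagon, wheels down, in every empty pocket while it is open. Then press the pin and slide the tube back to its first hole, pin sprung fully out, so that the red tabs lie over the wagons. Leave the wagons already in the carrier where they are, surplus spares on the table, and the other models undisturbed.

Things in the scene. Friction and masses are not known exactly. Their poses are not given: they have to be found in the camera images.
- rack: fixed wooden wagon carrier (mm, own frame): origin under the middle pocket at the board's underside; pockets in a row along y, 60 apart, wagons lie along x. Board 8 thick, x -56..116, y -160..250. Along the far side of the row runs the keeper, a square aluminium tube 28 x 28 parallel to y, axis at x 92, z 64, faces at x 78 and 106. A steel post (top z 86) stands at y 232..248
- keeper (a joint): how far (m) the tube is slid along the carrier's -y: 0 = locked, pin in first hole (the start), 0.030 = loading, pin in second hole, 0.060 = third hole, unused. Five red tabs on the tube, 16 wide, z 57..62, reach in to x 25: over the wagons when locked, over the gaps between pockets when loading. Friction about 2 N; a pin in a hole holds it within 1.5 mm
- tube_hole (a point): centre of the tube's first hole, on its far face (carrier x 106, y 150 - keeper, z 64); moves with the tube. Second and third holes are 30 and 60 mm further along +y on the tube. From 20 mm on the -y side of the first hole to the tube's +y end (78 mm beyond that hole) it is bare on both sides, for gripping
- pin (a joint): how far (m) the brass spring pin is pressed in: 0 = fully out through a hole, 0.008 = flush with the tube's face. The hole's edge holds the tube until the pin is pressed about 0.006 to 0.007; under the plain wall it stays at about 0.0073 and springs out by itself when a hole comes over it (unless a finger covers that hole)
- pin_tip (a point): outer end of the brass pin, 9 mm in diameter, in the fixed inner bar at carrier y 150, z 64, pointing along +x; out, it stands 8 mm proud of the tube's far face (tip at x 114). Spring 4 N out, 8 N flush. Pinching the tube across x at the pin presses it flush; the same pinch (20 to 25 N) can slide the tube off it
- pocket0 (a point): centre of the floor of pocket 0 (carrier x 0, y -120, z 8); axes as the carrier's. Inside 88 (x) x 42 (y); side walls 18 mm wide and end walls 11 mm wide rise 12 mm above the floor; a seated wagon stands 44 above the floor
- pocket1 (a point): centre of the floor of pocket 1 (carrier x 0, y -60, z 8); axes as the carrier's. Inside 88 (x) x 42 (y); side walls 18 mm wide and end walls 11 mm wide rise 12 mm above the floor; a seated wagon stands 44 above the floor
- pocket2 (a point): centre of the floor of pocket 2 (carrier x 0, y 0, z 8); axes as the carrier's. Inside 88 (x) x 42 (y); side walls 18 mm wide and end walls 11 mm wide rise 12 mm above the floor; a seated wagon stands 44 above the floor
- pocket3 (a point): centre of the floor of pocket 3 (carrier x 0, y 60, z 8); axes as the carrier's. Inside 88 (x) x 42 (y); side walls 18 mm wide and end walls 11 mm wide rise 12 mm above the floor; a seated wagon stands 44 above the floor
- pocket4 (a point): centre of the floor of pocket 4 (carrier x 0, y 120, z 8); axes as the carrier's. Inside 88 (x) x 42 (y); side walls 18 mm wide and end walls 11 mm wide rise 12 mm above the floor; a seated wagon stands 44 above the floor
- wagon0: loose four-wheel model wagon, an open box body on wheels, 80 long (own x) x 34 wide (own y) x 44 high (own z), about 70 g, flat sides, symmetric end for end; treat it as a solid block; origin at the centre of its underside. If present, it stands seated in pocket 0 from the start.
- wagon1: loose four-wheel model wagon, an open box body on wheels, 80 long (own x) x 34 wide (own y) x 44 high (own z), about 70 g, flat sides, symmetric end for end; treat it as a solid block; origin at the centre of its underside. If present, it stands seated in pocket 1 from the start.
- wagon2: loose four-wheel model wagon, an open box body on wheels, 80 long (own x) x 34 wide (own y) x 44 high (own z), about 70 g, flat sides, symmetric end for end; treat it as a solid block; origin at the centre of its underside. If present, it stands seated in pocket 2 from the start.
- wagon3: loose four-wheel model wagon, an open box body on wheels, 80 long (own x) x 34 wide (own y) x 44 high (own z), about 70 g, flat sides, symmetric end for end; treat it as a solid block; origin at the centre of its underside. If present, it stands seated in pocket 3 from the start.
- wagon4: loose four-wheel model wagon, an open box body on wheels, 80 long (own x) x 34 wide (own y) x 44 high (own z), about 70 g, flat sides, symmetric end for end; treat it as a solid block; origin at the centre of its underside. If present, it stands seated in pocket 4 from the start.
- spare0: loose four-wheel model wagon, an open box body on wheels, 80 long (own x) x 34 wide (own y) x 44 high (own z), about 70 g, flat sides, symmetric end for end; treat it as a solid block; origin at the centre of its underside. A spare: starts upright on the table in front of or beside the carrier.
- spare1: loose four-wheel model wagon, an open box body on wheels, 80 long (own x) x 34 wide (own y) x 44 high (own z), about 70 g, flat sides, symmetric end for end; treat it as a solid block; origin at the centre of its underside. A spare: starts upright on the table in front of or beside the carrier.
- spare2: loose four-wheel model wagon, an open box body on wheels, 80 long (own x) x 34 wide (own y) x 44 high (own z), about 70 g, flat sides, symmetric end for end; treat it as a solid block; origin at the centre of its underside. A spare: starts upright on the table in front of or beside the carrier.
- spare3: loose four-wheel model wagon, an open box body on wheels, 80 long (own x) x 34 wide (own y) x 44 high (own z), about 70 g, flat sides, symmetric end for end; treat it as a solid block; origin at the centre of its underside. A spare: starts upright on the table in front of or beside the carrier.
- spare4: loose four-wheel model wagon, an open box body on wheels, 80 long (own x) x 34 wide (own y) x 44 high (own z), about 70 g, flat sides, symmetric end for end; treat it as a solid block; origin at the centre of its underside. A spare: starts upright on the table in front of or beside the carrier.
- diesel: bystander: dark blue diecast diesel, loose, 200 x 40 x 50, origin under its centre
- footbridge: bystander: orange plastic footbridge, loose, 150 long (own y), 90 high, origin under its centre
- signalbox: bystander: tin signal box shell, loose, 85 x 125 x 87, origin under its centre
- tweezers: bystander: steel tweezers lying flat, loose, 120 x 9 x 6, origin under the centre
Not all that is in view belongs to the job. Leave any blue look-alike of the spare1 alone.

How it is judged:
On the way, in this order (a step that is already met when the one before it is completed fails the run):
1. the keeper tube stands at the loading hole with the pin sprung out (value of joint keeper between 0.026 and 0.034 m and value of joint pin below 0.002 m), for 0.2 s.
2. with the keeper still in the loading hole, every pocket holds a wagon (all of step 1 and ((horizontal distance between wagon0 and pocket0 below 0.012 m and z of wagon0 in the frame of pocket0 below 0.005 m and angle between wagon0's own z axis and vertical below 0.12 rad) or (horizontal distance between spare0 and pocket0 below 0.012 m and z of spare0 in the frame of pocket0 below 0.005 m and angle between spare0's own z axis and vertical below 0.12 rad) or (horizontal distance between spare1 and pocket0 below 0.012 m and z of spare1 in the frame of pocket0 below 0.005 m and angle between spare1's own z axis and vertical below 0.12 rad) or (horizontal distance between spare2 and pocket0 below 0.012 m and z of spare2 in the frame of pocket0 below 0.005 m and angle between spare2's own z axis and vertical below 0.12 rad) or (horizontal distance between spare3 and pocket0 below 0.012 m and z of spare3 in the frame of pocket0 below 0.005 m and angle between spare3's own z axis and vertical below 0.12 rad) or (horizontal distance between spare4 and pocket0 below 0.012 m and z of spare4 in the frame of pocket0 below 0.005 m and angle between spare4's own z axis and vertical below 0.12 rad)) and ((horizontal distance between wagon1 and pocket1 below 0.012 m and z of wagon1 in the frame of pocket1 below 0.005 m and angle between wagon1's own z axis and vertical below 0.12 rad) or (horizontal distance between spare0 and pocket1 below 0.012 m and z of spare0 in the frame of pocket1 below 0.005 m and angle between spare0's own z axis and vertical below 0.12 rad) or (horizontal distance between spare1 and pocket1 below 0.012 m and z of spare1 in the frame of pocket1 below 0.005 m and angle between spare1's own z axis and vertical below 0.12 rad) or (horizontal distance between spare2 and pocket1 below 0.012 m and z of spare2 in the frame of pocket1 below 0.005 m and angle between spare2's own z axis and vertical below 0.12 rad) or (horizontal distance between spare3 and pocket1 below 0.012 m and z of spare3 in the frame of pocket1 below 0.005 m and angle between spare3's own z axis and vertical below 0.12 rad) or (horizontal distance between spare4 and pocket1 below 0.012 m and z of spare4 in the frame of pocket1 below 0.005 m and angle between spare4's own z axis and vertical below 0.12 rad)) and ((horizontal distance between wagon2 and pocket2 below 0.012 m and z of wagon2 in the frame of pocket2 below 0.005 m and angle between wagon2's own z axis and vertical below 0.12 rad) or (horizontal distance between spare0 and pocket2 below 0.012 m and z of spare0 in the frame of pocket2 below 0.005 m and angle between spare0's own z axis and vertical below 0.12 rad) or (horizontal distance between spare1 and pocket2 below 0.012 m and z of spare1 in the frame of pocket2 below 0.005 m and angle between spare1's own z axis and vertical below 0.12 rad) or (horizontal distance between spare2 and pocket2 below 0.012 m and z of spare2 in the frame of pocket2 below 0.005 m and angle between spare2's own z axis and vertical below 0.12 rad) or (horizontal distance between spare3 and pocket2 below 0.012 m and z of spare3 in the frame of pocket2 below 0.005 m and angle between spare3's own z axis and vertical below 0.12 rad) or (horizontal distance between spare4 and pocket2 below 0.012 m and z of spare4 in the frame of pocket2 below 0.005 m and angle between spare4's own z axis and vertical below 0.12 rad)) and ((horizontal distance between wagon3 and pocket3 below 0.012 m and z of wagon3 in the frame of pocket3 below 0.005 m and angle between wagon3's own z axis and vertical below 0.12 rad) or (horizontal distance between spare0 and pocket3 below 0.012 m and z of spare0 in the frame of pocket3 below 0.005 m and angle between spare0's own z axis and vertical below 0.12 rad) or (horizontal distance between spare1 and pocket3 below 0.012 m and z of spare1 in the frame of pocket3 below 0.005 m and angle between spare1's own z axis and vertical below 0.12 rad) or (horizontal distance between spare2 and pocket3 below 0.012 m and z of spare2 in the frame of pocket3 below 0.005 m and angle between spare2's own z axis and vertical below 0.12 rad) or (horizontal distance between spare3 and pocket3 below 0.012 m and z of spare3 in the frame of pocket3 below 0.005 m and angle between spare3's own z axis and vertical below 0.12 rad) or (horizontal distance between spare4 and pocket3 below 0.012 m and z of spare4 in the frame of pocket3 below 0.005 m and angle between spare4's own z axis and vertical below 0.12 rad)) and ((horizontal distance between wagon4 and pocket4 below 0.012 m and z of wagon4 in the frame of pocket4 below 0.005 m and angle between wagon4's own z axis and vertical below 0.12 rad) or (horizontal distance between spare0 and pocket4 below 0.012 m and z of spare0 in the frame of pocket4 below 0.005 m and angle between spare0's own z axis and vertical below 0.12 rad) or (horizontal distance between spare1 and pocket4 below 0.012 m and z of spare1 in the frame of pocket4 below 0.005 m and angle between spare1's own z axis and vertical below 0.12 rad) or (horizontal distance between spare2 and pocket4 below 0.012 m and z of spare2 in the frame of pocket4 below 0.005 m and angle between spare2's own z axis and vertical below 0.12 rad) or (horizontal distance between spare3 and pocket4 below 0.012 m and z of spare3 in the frame of pocket4 below 0.005 m and angle between spare3's own z axis and vertical below 0.12 rad) or (horizontal distance between spare4 and pocket4 below 0.012 m and z of spare4 in the frame of pocket4 below 0.005 m and angle between spare4's own z axis and vertical below 0.12 rad))), for 0.2 s.
3. the keeper tube is back in its first hole with the pin sprung out (value of joint keeper between -0.004 and 0.004 m and value of joint pin below 0.002 m), for 0.2 s.
At the end, for the whole second after the job is handed in: every pocket holds a wagon, upright, within 12 mm of its centre and down on the floor (5 mm); keeper within 4 mm of the first hole and pin out (pressed less than 2 mm); every spare at rest in a pocket or on the table, none stacked (all of step 3 and ((horizontal distance between wagon0 and pocket0 below 0.012 m and z of wagon0 in the frame of pocket0 below 0.005 m and angle between wagon0's own z axis and vertical below 0.12 rad) or (horizontal distance between spare0 and pocket0 below 0.012 m and z of spare0 in the frame of pocket0 below 0.005 m and angle between spare0's own z axis and vertical below 0.12 rad) or (horizontal distance between spare1 and pocket0 below 0.012 m and z of spare1 in the frame of pocket0 below 0.005 m and angle between spare1's own z axis and vertical below 0.12 rad) or (horizontal distance between spare2 and pocket0 below 0.012 m and z of spare2 in the frame of pocket0 below 0.005 m and angle between spare2's own z axis and vertical below 0.12 rad) or (horizontal distance between spare3 and pocket0 below 0.012 m and z of spare3 in the frame of pocket0 below 0.005 m and angle between spare3's own z axis and vertical below 0.12 rad) or (horizontal distance between spare4 and pocket0 below 0.012 m and z of spare4 in the frame of pocket0 below 0.005 m and angle between spare4's own z axis and vertical below 0.12 rad)) and ((horizontal distance between wagon1 and pocket1 below 0.012 m and z of wagon1 in the frame of pocket1 below 0.005 m and angle between wagon1's own z axis and vertical below 0.12 rad) or (horizontal distance between spare0 and pocket1 below 0.012 m and z of spare0 in the frame of pocket1 below 0.005 m and angle between spare0's own z axis and vertical below 0.12 rad) or (horizontal distance between spare1 and pocket1 below 0.012 m and z of spare1 in the frame of pocket1 below 0.005 m and angle between spare1's own z axis and vertical below 0.12 rad) or (horizontal distance between spare2 and pocket1 below 0.012 m and z of spare2 in the frame of pocket1 below 0.005 m and angle between spare2's own z axis and vertical below 0.12 rad) or (horizontal distance between spare3 and pocket1 below 0.012 m and z of spare3 in the frame of pocket1 below 0.005 m and angle between spare3's own z axis and vertical below 0.12 rad) or (horizontal distance between spare4 and pocket1 below 0.012 m and z of spare4 in the frame of pocket1 below 0.005 m and angle between spare4's own z axis and vertical below 0.12 rad)) and ((horizontal distance between wagon2 and pocket2 below 0.012 m and z of wagon2 in the frame of pocket2 below 0.005 m and angle between wagon2's own z axis and vertical below 0.12 rad) or (horizontal distance between spare0 and pocket2 below 0.012 m and z of spare0 in the frame of pocket2 below 0.005 m and angle between spare0's own z axis and vertical below 0.12 rad) or (horizontal distance between spare1 and pocket2 below 0.012 m and z of spare1 in the frame of pocket2 below 0.005 m and angle between spare1's own z axis and vertical below 0.12 rad) or (horizontal distance between spare2 and pocket2 below 0.012 m and z of spare2 in the frame of pocket2 below 0.005 m and angle between spare2's own z axis and vertical below 0.12 rad) or (horizontal distance between spare3 and pocket2 below 0.012 m and z of spare3 in the frame of pocket2 below 0.005 m and angle between spare3's own z axis and vertical below 0.12 rad) or (horizontal distance between spare4 and pocket2 below 0.012 m and z of spare4 in the frame of pocket2 below 0.005 m and angle between spare4's own z axis and vertical below 0.12 rad)) and ((horizontal distance between wagon3 and pocket3 below 0.012 m and z of wagon3 in the frame of pocket3 below 0.005 m and angle between wagon3's own z axis and vertical below 0.12 rad) or (horizontal distance between spare0 and pocket3 below 0.012 m and z of spare0 in the frame of pocket3 below 0.005 m and angle between spare0's own z axis and vertical below 0.12 rad) or (horizontal distance between spare1 and pocket3 below 0.012 m and z of spare1 in the frame of pocket3 below 0.005 m and angle between spare1's own z axis and vertical below 0.12 rad) or (horizontal distance between spare2 and pocket3 below 0.012 m and z of spare2 in the frame of pocket3 below 0.005 m and angle between spare2's own z axis and vertical below 0.12 rad) or (horizontal distance between spare3 and pocket3 below 0.012 m and z of spare3 in the frame of pocket3 below 0.005 m and angle between spare3's own z axis and vertical below 0.12 rad) or (horizontal distance between spare4 and pocket3 below 0.012 m and z of spare4 in the frame of pocket3 below 0.005 m and angle between spare4's own z axis and vertical below 0.12 rad)) and ((horizontal distance between wagon4 and pocket4 below 0.012 m and z of wagon4 in the frame of pocket4 below 0.005 m and angle between wagon4's own z axis and vertical below 0.12 rad) or (horizontal distance between spare0 and pocket4 below 0.012 m and z of spare0 in the frame of pocket4 below 0.005 m and angle between spare0's own z axis and vertical below 0.12 rad) or (horizontal distance between spare1 and pocket4 below 0.012 m and z of spare1 in the frame of pocket4 below 0.005 m and angle between spare1's own z axis and vertical below 0.12 rad) or (horizontal distance between spare2 and pocket4 below 0.012 m and z of spare2 in the frame of pocket4 below 0.005 m and angle between spare2's own z axis and vertical below 0.12 rad) or (horizontal distance between spare3 and pocket4 below 0.012 m and z of spare3 in the frame of pocket4 below 0.005 m and angle between spare3's own z axis and vertical below 0.12 rad) or (horizontal distance between spare4 and pocket4 below 0.012 m and z of spare4 in the frame of pocket4 below 0.005 m and angle between spare4's own z axis and vertical below 0.12 rad)) and height (world z) of each of spare0, spare1, spare2, spare3, spare4 below 0.02 m and linear speed of each of spare0, spare1, spare2, spare3, spare4 below 0.03 m/s); the robot touches nothing.
It fails at once if a wagon that was already in the carrier is lifted or dragged out (moved over 30 mm) (distance of any of wagon0, wagon1, wagon2, wagon3, wagon4 from where it was at the start of the episode above 0.03 m).
It fails at once if a bystander model or the tweezers are displaced by more than 40 mm (distance of any of diesel, footbridge, signalbox, tweezers from where it was at the start of the episode above 0.04 m).
Of wagon0, wagon1, wagon2, wagon3, wagon4 only 1 to 2 are there at a start; the rules pass over those that are not, and their reading is None.
At some moment in a run one of spare0, spare1, spare2, spare3, spare4 may be knocked a few centimetres aside while the robot is not near it.
Once in a run the grip may slacken for a moment while it holds something.
It also fails if it takes over 210 s, if anything falls off the work surface, if the arm or the gripper's body presses on something with over 40 N, if the wrist force passes 120 N, or if a joint passes its speed limit or range.

## Working session

There is one attempt and no reset: what is moved stays moved. The work goes in short steps, Python scripts to look and compute and a shell command to move; the robot and the scene stay as the last step left them, time stands still between calls to the robot, and variables do not carry over. Pictures are saved under pics/ and viewed, at most 16 in all, crops included, and the job is handed in when it is done.

```bash
mkdir -p pics; ls; cat > look.py <<'E'
from cell import arm
import cv2, sys
for c in sys.argv[2:]:
    im=arm.capture(c); cv2.imwrite(f'pics/{c}_{sys.argv[1]}.png', im[:,:,::-1])
E
python3 look.py 0 scene top; python3 -c "
from cell import arm
print(arm.observe())
for c in('scene','top','wrist'): print(c,arm.camera_model(c))"
```

```text
pics
{'clock': 0.1, 'joints': array([-1.243623  ,  0.33277916, -0.06470895,  1.46087881,  0.02156225,
        1.34987179, -0.08854524]), 'dq': array([ 0.00057911, -0.00244564, -0.00098779, -0.00223695, -0.00109277,
       -0.00137649, -0.00058155]), 'joint_efforts': array([ 1.20787110e-03, -6.24543285e+01,  2.43872363e-02, -3.90719247e+01,
       -6.14981493e-02,  3.64538259e-02,  8.19685874e-05]), 'tool_pos': array([0.21404479, 0.58683485, 0.22184167]), 'orientation': array([ 1.74009003e-01,  9.84743865e-01, -6.13860807e-04, -9.98801151e-05]), 'contact_force': array([0.76847689, 0.23997348, 0.08789323]), 'moment': array([-0.02518486, -0.0145955 ,  0.00024974]), 'finger_force': 0.0, 'gripper_width': 0.9985541447678596}
scene {'mtx': array([[495.86667137,   0.        , 321.55885779],
       [  0.        , 495.86667137, 243.14279222],
       [  0.        ,   0.        ,   1.        ]]), 'rvec': array([ 2.0351943 ,  1.08378234, -0.50144991]), 'tvec': array([-0.28114761, -0.2383482 ,  1.66696963])}
top {'mtx': array([[515.8908069 ,   0.        , 326.19161041],
       [  0.        , 515.8908069 , 234.22136449],
       [  0.        ,   0.        ,   1.        ]]), 'rvec': array([ 2.09527926, -2.13951571,  0.1741956 ]), 'tvec': array([-0.02173148,  0.56708532,  1.155872  ])}
wrist {'mtx': array([[427.11652579,   0.        , 320.68032727],
       [  0.        , 427.11652579, 245.03790619],
       [  0.        ,   0.        ,   1.        ]]), 'rvec': array([-2.37793423, -1.66423018, -0.23346015]), 'tvec': array([-0.62427754, -0.03360649,  0.39044337])}
```

View pics/scene_0.png

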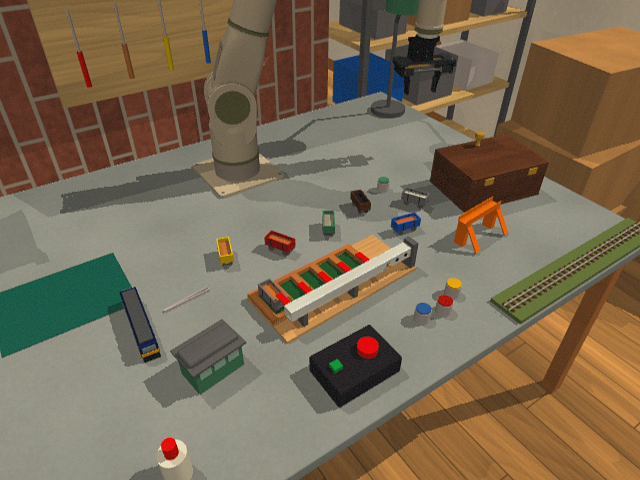

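View pics/top_0.png

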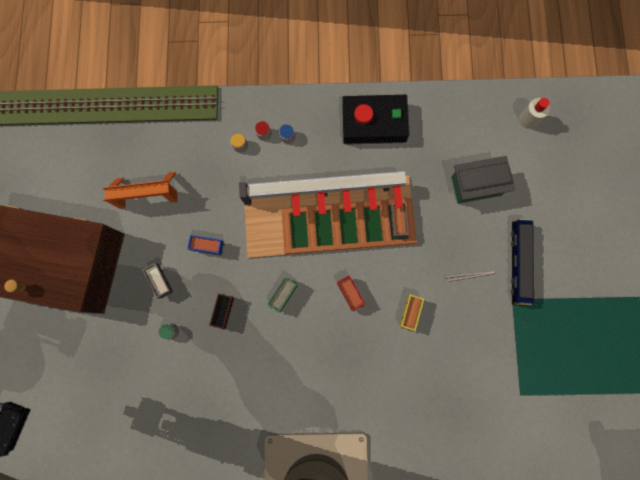

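```bash
python3 - <<'E'
from cell import arm
for n in ['pocket0','pocket1','pocket2','pocket3','pocket4','pin_tip','tube_hole','rack','wagon0','spare0','diesel','tweezers','signalbox','footbridge']:
    r=arm.landmark_of('top',n); print(n,[(round(d['p'],2),[round(float(v)) for v in d['position']]) for d in r][:9])
E
```

```text
pocket0 [(0.86, [302, 229]), (0.81, [395, 224]), (0.75, [347, 226]), (0.74, [281, 184]), (0.61, [373, 224]), (0.61, [322, 230])]
pocket1 [(0.86, [302, 229]), (0.81, [395, 224]), (0.75, [347, 226]), (0.74, [281, 184]), (0.61, [373, 224]), (0.61, [322, 230])]
pocket2 [(0.86, [302, 229]), (0.81, [395, 224]), (0.75, [347, 226]), (0.74, [281, 184]), (0.61, [373, 224]), (0.61, [322, 230])]
pocket3 [(0.86, [302, 229]), (0.81, [395, 224]), (0.75, [347, 226]), (0.74, [281, 184]), (0.61, [373, 224]), (0.61, [322, 230])]
pocket4 [(0.86, [302, 229]), (0.81, [395, 224]), (0.75, [347, 226]), (0.74, [281, 184]), (0.61, [373, 224]), (0.61, [322, 230])]
pin_tip []
tube_hole [(0.75, [283, 185]), (0.28, [283, 295])]
rack [(0.81, [348, 225]), (0.57, [519, 263])]
wagon0 [(0.87, [397, 223])]
spare0 [(0.97, [283, 294]), (0.89, [207, 246]), (0.8, [224, 310]), (0.68, [410, 314]), (0.67, [164, 283]), (0.59, [351, 298])]
diesel [(0.96, [520, 259])]
tweezers [(0.51, [468, 278])]
signalbox [(0.92, [475, 185])]
footbridge [(0.7, [151, 202]), (0.55, [399, 223])]
```

The top view shows the carrier, with pocket 0 (395,224) holding a wagon and the other four empty. The pin end is near (283,185) and the post at (245,192). There are six loose wagons: yellow (411,314), red (351,293), green (283,294), black (222,311), grey (157,281) and blue (207,245). The blue one is the look-alike, so the other five are spares. I'll confirm that in an enlarged crop.

```bash
cat > h.py <<'E'
from cell import arm
import numpy as np, cv2
from scipy.spatial.transform import Rotation as R
def unproj(cam,px,z,M=None):
    M=M or arm.camera_model(cam); Rm=cv2.Rodrigues(M['rvec'])[0]
    uv=cv2.undistortPoints(np.array([[px]],float),M['mtx'],None)[0,0]
    o=-Rm.T@M['tvec'].ravel(); d=Rm.T@np.array([*uv,1]); return o+d*(z-o[2])/d[2]
def proj(cam,P,M=None):
    M=M or arm.camera_model(cam)
    return cv2.projectPoints(np.array(P,float).reshape(-1,1,3),M['rvec'],M['tvec'],M['mtx'],None)[0][:,0]
def axes(s=None):
    s=s or arm.observe(); return R.from_quat(s['orientation'])
def plan(pos,yaw):
    """shift (60 mm units) and turn (6 deg units) to TCP pos, closing axis (tool y) along world angle yaw (mod pi), pointing down"""
    s=arm.observe(); T=axes(s); best=None
    for k in (0,np.pi):
        y=np.array([np.cos(yaw+k),np.sin(yaw+k),0]); z=np.array([0,0,-1.]); x=np.cross(y,z)
        w=(T.inv()*R.from_matrix(np.c_[x,y,z])).as_rotvec()
        if best is None or np.linalg.norm(w)<np.linalg.norm(best): best=w
    d=T.inv().apply(np.array(pos)-s['tool_pos'])
    print('travel',np.round(d/.06,3),'angular',np.round(np.degrees(best)/6,2),'j7',round(s['joints'][6],2),'tcp',np.round(s['tool_pos'],4),'t',round(s['clock'],1))
def toW(rack,p):  # rack=(x,y,yaw); p mm
    c,s=np.cos(rack[2]),np.sin(rack[2]); return np.array([rack[0]+(c*p[0]-s*p[1])/1e3, rack[1]+(s*p[0]+c*p[1])/1e3, p[2]/1e3])
def box(cx,cy,yaw,L=.08,W=.034,zs=(0,.044)):
    c,s=np.cos(yaw),np.sin(yaw)
    return [(cx+c*a-s*b,cy+s*a+c*b,z) for z in zs for a in(-L/2,L/2) for b in(-W/2,W/2)]
def fit(cam,mask,x0,yaw0,z0=0.,M=None):
    "fit a wagon pose to a mask by the convex hull overlap"
    from scipy.optimize import minimize
    M=M or arm.camera_model(cam)
    def cost(v):
        h=cv2.convexHull(proj(cam,box(v[0],v[1],v[2],zs=(z0,z0+.044)),M).astype(np.float32))
        m=np.zeros(mask.shape,np.uint8); cv2.fillConvexPoly(m,np.round(h*16).astype(np.int32),1,shift=4)
        m=m.astype(bool); return 1-(m&mask).sum()/(m|mask).sum()
    best=None
    for dy in (0,np.pi/2,np.pi/4,-np.pi/4):
        r=minimize(cost,[x0[0],x0[1],yaw0+dy],method='Nelder-Mead',options=dict(initial_simplex=[[x0[0],x0[1],yaw0+dy],[x0[0]+.01,x0[1],yaw0+dy],[x0[0],x0[1]+.01,yaw0+dy],[x0[0],x0[1],yaw0+dy+.3]]))
        if best is None or r.fun<best.fun: best=r
    return best.x,1-best.fun
E
python3 - <<'E'
from h import *
im=cv2.imread('pics/top_0.png')
cv2.imwrite('pics/crop1.png',cv2.resize(im[165:345,130:445],None,fx=2.5,fy=2.5,interpolation=cv2.INTER_CUBIC))
M=arm.camera_model('top')
pk=[arm.landmark_of('top','pocket0')]
for px in ((302,229),(322,230),(347,226),(373,224),(395,224)): print(px,np.round(unproj('top',px,.008),3))
for px in ((245,192),(278,188),(407,179)): print(px,np.round(unproj('top',px,.078),3))
for d in arm.trace('top','spare0'):
    x0=unproj('top',d['position'],.022); v,f=fit('top',d['mask'],x0,0,M=M); print(round(d['p'],2),np.round(d['position']),np.round(v,3),round(f,2))
m=arm.camera_model('wrist'); T=axes(); Rm=cv2.Rodrigues(m['rvec'])[0]; o=-Rm.T@m['tvec'].ravel()
print('cam in tool',T.inv().apply(o-arm.observe()['tool_pos']),'fwd',T.inv().apply(Rm[2]),'right',T.inv().apply(Rm[0])); print(T.as_matrix().round(2))
E
```

```text
(302, 229) [0.589 0.026 0.008]
(322, 230) [ 0.585 -0.023  0.008]
(347, 226) [ 0.594 -0.084  0.008]
(373, 224) [ 0.597 -0.147  0.008]
(395, 224) [ 0.596 -0.2    0.008]
(245, 192) [0.666 0.153 0.078]
(278, 188) [0.674 0.076 0.078]
(407, 179) [ 0.688 -0.225  0.078]
0.93 [354. 294.] [ 0.43  -0.088  0.459] 0.91
0.89 [219. 311.] [0.393 0.215 2.878] 0.8
0.71 [415. 314.] [ 0.382 -0.228  2.776] 0.82
0.67 [158. 281.] [0.467 0.368 0.605] 0.79
0.64 [282. 296.] [0.432 0.072 2.54 ] 0.89
cam in tool [ 0.0757216  -0.00022985 -0.16210051] fwd [-2.76382003e-01  3.77108744e-04  9.61047786e-01] right [ 1.40589435e-04  9.99999928e-01 -3.51962027e-04]
[[-0.94  0.34  0.  ]
 [ 0.34  0.94  0.  ]
 [ 0.    0.   -1.  ]]
```

View pics/crop1.png

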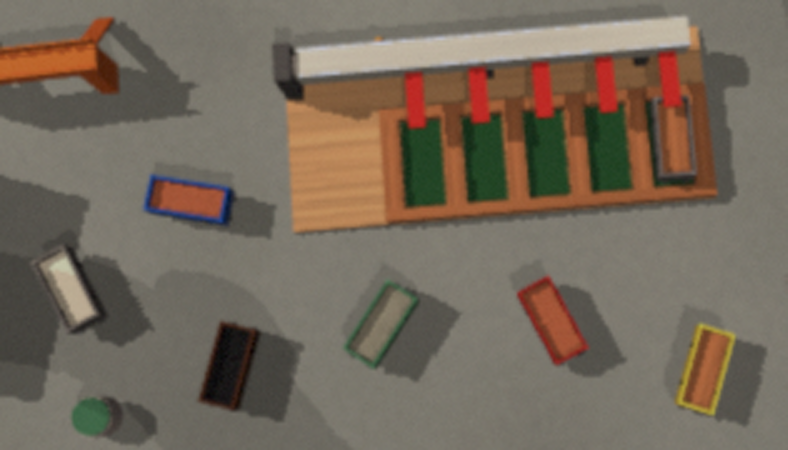

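Candidates in the crop: yellow (705,368), red (552,320), green (382,323), black (230,365), grey (68,287) and blue (189,199). Blue is the look-alike and stays put. Yellow, red, green and black will go to the four empty pockets, leaving grey as the surplus. First I move above the pin.

```bash
python3 - <<'E'
from h import *
rack=(.593,-.086,.047)
plan(toW(rack,(96,150,180)),.047)
E
```

```text
travel [-10.286  -5.452   0.709] angular [ 0.   -0.   11.21] j7 -0.09 tcp [0.2142 0.5872 0.2226] t 0.9
```

```bash
python3 -m creep '{"travel":[[-0.4,-0.2,-0.5],[-1,-0.5,-1],[-1.7,-0.9,-1],[-2.5,-1.3,-1],[-3.3,-1.7,-1],[-4.1,-2.1,-1],[-4.9,-2.6,-1],[-5.7,-3,-1],[-6.5,-3.4,-1],[-7,-3.7,-1]],"angular":[[0,0,0],[0,0,1],[0,0,2],[0,0,3],[0,0,4],[0,0,5],[0,0,6],[0,0,7],[0,0,8],[0,0,9]],"jaw":[-1,-1,-1,-1,-1,-1,-1,-1,-1,-1]}' 22; python3 - <<'E'
from h import *
rack=(.593,-.086,.047)
plan(toW(rack,(96,150,180)),.047)
E
```

```text
clock: 2.15
tool_pos: [0.5341, 0.2324, 0.2827]
orientation: [0.605, 0.796, 0.0, 0.0]
contact_force: [-0.2, 0.2, 0.2]
gripper_width: 1.0
finger_force: 0.0
travel [-3.295  1.637  1.713] angular [0.   0.   2.15] j7 -0.16 tcp [0.5341 0.2324 0.2827] t 2.1
```

```bash
python3 -m creep '{"travel":[[-0.5,0.2,0.1],[-1.1,0.5,0.3],[-1.7,0.8,0.6],[-2.3,1.1,1],[-2.9,1.4,1.3],[-3.3,1.64,1.6],[-3.3,1.64,1.71],[-3.3,1.64,1.71],[-3.3,1.64,1.71],[-3.3,1.64,1.71]],"angular":[[0,0,0.5],[0,0,1],[0,0,1.5],[0,0,2],[0,0,2.15],[0,0,2.15],[0,0,2.15],[0,0,2.15],[0,0,2.15],[0,0,2.15]],"jaw":[-1,-1,-1,-1,-1,-1,-1,-1,-1,-1]}'; python3 look.py 1 wrist;  python3 - <<'E'
from h import *
rack=(.593,-.086,.047)
print(proj('wrist',[toW(rack,p) for p in((114,150,64),(106,-160+0,78))]))
for n in('pin_tip','tube_hole','pocket0'):
    r=arm.landmark_of('wrist',n); print(n,[(round(d['p'],2),np.round(d['position'])) for d in r])
E
```

```text
clock: 3.4
tool_pos: [0.6817, 0.0724, 0.1809]
orientation: [0.687, 0.726, 0.001, 0.0]
contact_force: [-1.4, 0.1, -0.7]
gripper_width: 1.0
finger_force: 0.0
[[346.8785979  244.28823495]
 [329.48861737 600.46589137]]
pin_tip [(0.69, array([ 11., 203.])), (0.59, array([345., 243.]))]
tube_hole [(0.97, array([332., 243.]))]
pocket0 [(0.97, array([203., 262.])), (0.64, array([205., 327.])), (0.63, array([212., 391.])), (0.56, array([214., 440.]))]
```

View pics/wrist_1.png

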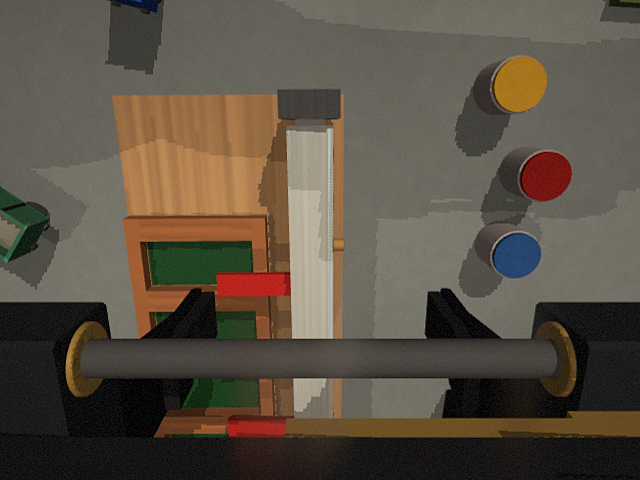

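The wrist view shows the brass pin at (343,244), beside the tube, close to the predicted (347,244). The post is at (310,103). I refine the carrier pose from these points.

```bash
python3 - <<'E'
from h import *
from scipy.optimize import least_squares
P=[(110,150,64),(-56,250,8),(-44,141,8),(44,141,8),(-56,166-3,20),(60-4,163-7+4,20),(78,228,78),(106,228,78)]
px=[(339,244),(114,95),(149,241),(253,241),(124,217),(268,215),(287,125),(334,125)]
P=P[:4]+P[6:]; px=np.array(px[:4]+px[6:],float)
M=arm.camera_model('wrist')
r=least_squares(lambda v:(proj('wrist',[toW(v,p) for p in P],M)-px).ravel(),[.593,-.086,.047],loss='soft_l1')
print(np.round(r.x,4)); print(np.round(r.fun.reshape(-1,2),1))
rack=r.x
plan(toW(rack,(92+4,150,45)),rack[2])
E
```

```text
[ 0.5948 -0.0884  0.0649]
[[ 0.6  0.4]
 [-1.6  1.1]
 [-2.3 -2.9]
 [ 2.2 -4.1]
 [ 0.1  0.6]
 [ 0.1  0.1]]
travel [-0.069 -0.019  2.255] angular [ 0.   -0.   -0.11] j7 0.02 tcp [0.6817 0.0717 0.1803] t 3.6
```

```bash
python3 - <<'E'
from h import *
from scipy.optimize import least_squares
M=arm.camera_model('top')
im=cv2.imread('pics/top_0.png'); hsv=cv2.cvtColor(im,cv2.COLOR_BGR2HSV)
m=((hsv[...,1]<45)&(hsv[...,2]>165)).astype(np.uint8); m[:150]=0;m[215:]=0;m[:,:235]=0;m[:,420:]=0
n,l,st,c=cv2.connectedComponentsWithStats(m); k=1+st[1:,4].argmax(); ys,xs=np.where(l==k); print(st[k])
s=(xs>255)&(xs<400)
cols=np.arange(260,400); mid=[ys[xs==q].mean() for q in cols]; p=np.polyfit(cols,mid,1)
a,b=[unproj('top',(q,np.polyval(p,q)),.078) for q in(260,400)]
print(a,b,'yaw',np.arctan2(b[0]-a[0],a[1]-b[1]))
M=arm.camera_model('wrist'); im=cv2.imread('pics/wrist_1.png'); hsv=cv2.cvtColor(im,cv2.COLOR_BGR2HSV)
m=((hsv[...,1]<45)&(hsv[...,2]>140))
pts=[]
for r in range(135,330,5):
    x=np.where(m[r,270:335])[0]+270
    pts.append((x.min(),r)) if len(x)>20 else 0
q=np.polyfit([t[1] for t in pts],[t[0] for t in pts],1)
a,b=[unproj('wrist',(np.polyval(q,t),t),.078) for t in(140,320)]
print(len(pts),a,b,'yaw',np.arctan2(b[0]-a[0],a[1]-b[1]))
E
```

```text
[ 249  172  157   24 1715]
[0.6730527 0.1183196 0.078    ] [ 0.69268764 -0.20848209  0.078     ] yaw 0.06001000457678215
39 [0.65793885 0.13582835 0.078     ] [0.66521428 0.01739054 0.078     ] yaw 0.06135123318102457
```

```bash
cat > rk.py <<'E'
rack=(.5946,-.0882,.061)
E
python3 - <<'E'
from h import *
from rk import rack
plan(toW(rack,(92,150,45)),rack[2])
E
```

```text
travel [-0.072 -0.079  2.255] angular [ 0.   -0.   -0.07] j7 0.02 tcp [0.6817 0.0717 0.1803] t 3.6
```

```bash
python3 -m creep '{"travel":[[-0.05,-0.05,0.2],[-0.07,-0.08,0.5],[-0.07,-0.08,0.9],[-0.07,-0.08,1.3],[-0.07,-0.08,1.7],[-0.07,-0.08,2],[-0.07,-0.08,2.2],[-0.07,-0.08,2.25],[-0.07,-0.08,2.25],[-0.07,-0.08,2.25]],"angular":[[0,0,-0.07],[0,0,-0.07],[0,0,-0.07],[0,0,-0.07],[0,0,-0.07],[0,0,-0.07],[0,0,-0.07],[0,0,-0.07],[0,0,-0.07],[0,0,-0.07]],"jaw":[-1,-1,-1,-1,-1,-1,-1,-1,-1,-1]}'; python3 look.py 2 wrist; python3 - <<'E'
from h import *
from rk import rack
plan(toW(rack,(92,150,45)),rack[2])
print(proj('wrist',[toW(rack,p) for p in((110,150,64),(78,150,78),(106,150,78))]))
E
```

```text
clock: 4.85
tool_pos: [0.6777, 0.067, 0.0458]
orientation: [0.685, 0.728, 0.001, 0.0]
contact_force: [-0.2, 0.4, 0.5]
gripper_width: 0.999
finger_force: 0.0
travel [ 0.003 -0.006  0.012] angular [ 0.01 -0.   -0.  ] j7 0.07 tcp [0.6776 0.067  0.0457] t 4.9
[[367.99168283 332.97454078]
 [278.55124363 352.49025099]
 [360.66639488 352.44361611]]
```

View pics/wrist_2.png

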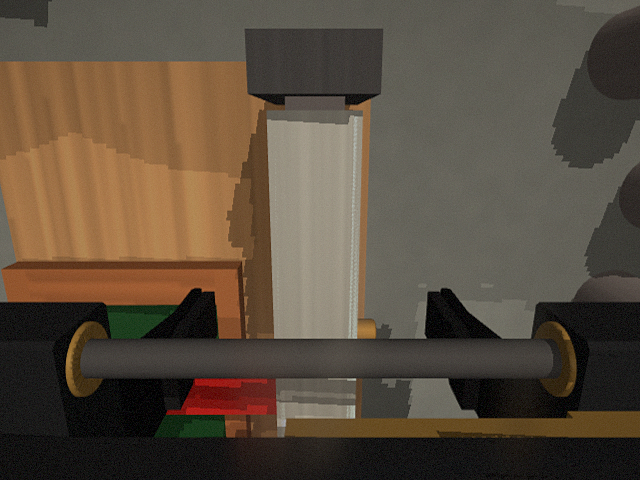

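The pin shows at (368,329), between the fingers and level with the pads. I pinch here.

```bash
python3 -m creep '{"travel":[[0,0,0],[0,0,0],[0,0,0],[0,0,0],[0,0,0],[0,0,0],[0,0,0],[0,0,0],[0,0,0],[0,0,0]],"angular":[[0,0,0],[0,0,0],[0,0,0],[0,0,0],[0,0,0],[0,0,0],[0,0,0],[0,0,0],[0,0,0],[0,0,0]],"jaw":[-0.5,0,0.2,0.4,0.6,1,1,1,1,1]}' 22
```

```text
clock: 6.15
tool_pos: [0.6761, 0.0669, 0.0449]
orientation: [0.685, 0.728, -0.001, -0.001]
contact_force: [-4.8, 0.4, 3.9]
gripper_width: 0.318
finger_force: 22.0
```

```bash
python3 -m creep '{"travel":[[-0.05,0,0],[-0.12,0,0],[-0.19,0,0],[-0.26,0,0],[-0.33,0,0],[-0.4,0,0],[-0.46,0,0],[-0.5,0,0],[-0.5,0,0],[-0.5,0,0]],"angular":[[0,0,0],[0,0,0],[0,0,0],[0,0,0],[0,0,0],[0,0,0],[0,0,0],[0,0,0],[0,0,0],[0,0,0]],"jaw":[1,1,1,1,1,1,1,1,1,1]}'; python3 look.py 3 wrist; python3 - <<'E'
from h import *
from rk import rack
s=arm.observe(); print(s['tool_pos'],s['contact_force'])
r=arm.landmark_of('wrist','pin_tip'); print([(round(d['p'],2),np.round(d['position'])) for d in r])
print(proj('wrist',[toW(rack,(114,150,64)),toW(rack,(106,150,64))]))
E
```

```text
clock: 7.4
tool_pos: [0.6778, 0.0367, 0.0449]
orientation: [0.685, 0.728, -0.001, -0.001]
contact_force: [-5.2, -0.9, 5.3]
gripper_width: 0.319
finger_force: 22.0
[0.67782701 0.03676316 0.04487585] [-6.42561926 -0.56135198  4.54635824]
[(0.58, array([384., 250.]))]
[[386.75667984 256.42132444]
 [363.95022747 256.40815043]]
```

View pics/wrist_3.png

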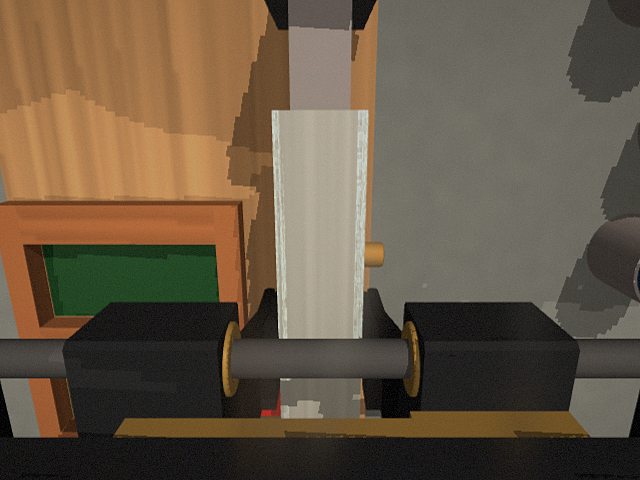

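The pin has sprung out at (374,254) through the second hole, tip at about column 384. I shift the carrier estimate by about 1.5 mm, release, lift and go over the green spare.

```bash
echo 'rack=(.5935,-.0866,.061)' > rk.py
python3 -m creep '{"travel":[[0,0,0],[0,0,0],[0,0,0],[0,0,0],[0,0,-0.3],[0,0,-0.7],[0,0,-1.2],[0,0,-1.8],[0,0,-2.3],[0,0,-2.6]],"angular":[[0,0,0],[0,0,0],[0,0,0],[0,0,0],[0,0,0],[0,0,0],[0,0,0],[0,0,0],[0,0,0],[0,0,0]],"jaw":[0.2,-0.1,-0.4,-0.4,-0.4,-0.4,-0.4,-0.4,-0.4,-0.4]}' ; python3 - <<'E'
from h import *
r=arm.landmark_of('wrist','pin_tip')
arm.capture('wrist')
from rk import rack
print([(round(d['p'],2),np.round(d['position'])) for d in arm.landmark_of('wrist','pin_tip')],proj('wrist',[toW(rack,(114,150,64))]))
plan((.432,.072,.19),2.54+np.pi/2)
E
```

```text
clock: 8.75
tool_pos: [0.6796, 0.0368, 0.204]
orientation: [0.685, 0.728, 0.001, 0.001]
contact_force: [-0.0, -0.9, -0.2]
gripper_width: 0.696
finger_force: 0.0
[(0.45, array([346., 188.])), (0.43, array([213., 278.]))] [[350.0972214  186.95993854]]
travel [ 0.833 -4.078  0.189] angular [ 0.01  0.   -8.68] j7 0.08 tcp [0.6793 0.037  0.2016] t 8.9
```

```bash
python3 -m creep '{"travel":[[0.1,-0.4,0],[0.2,-0.9,0],[0.3,-1.5,0.05],[0.4,-2.1,0.1],[0.5,-2.7,0.1],[0.6,-3.3,0.1],[0.75,-3.8,0.15],[0.83,-4.08,0.19],[0.83,-4.08,0.19],[0.83,-4.08,0.19]],"angular":[[0,0,-1],[0,0,-2.2],[0,0,-3.4],[0,0,-4.6],[0,0,-5.8],[0,0,-7],[0,0,-8],[0,0,-8.7],[0,0,-8.7],[0,0,-8.7]],"jaw":[-0.4,-0.4,-0.4,-0.4,-0.4,-0.4,-0.4,-0.4,-0.4,-0.4]}' ; cat > wag.py <<'E'
from h import *
import sys
# nearest traced spare to the TCP in the wrist picture: fit, plan grasp
arm.capture('wrist'); M=arm.camera_model('wrist'); s=arm.observe(); im=arm.capture('wrist')
best=None
for d in arm.trace('wrist','spare0'):
    p=unproj('wrist',d['position'],.022,M); e=np.linalg.norm(p[:2]-s['tool_pos'][:2]); print(round(d['p'],2),np.round(d['position']),np.round(p,3))
    if best is None or e<best[0]: best=(e,d,p)
e,d,p=best; T=axes(s).as_matrix(); yt=np.arctan2(T[1,1],T[0,1])
v,f=fit('wrist',d['mask'],p,yt-np.pi/2,M=M); print('pose',np.round(v,3),'iou',round(f,2))
o=im[:,:,::-1].copy(); cv2.drawContours(o,cv2.findContours(d['mask'].astype(np.uint8),0,2)[0],-1,(255,0,255),1)
for q in proj('wrist',box(*v),M): cv2.circle(o,tuple(int(t) for t in q),3,(255,255,0),-1)
cv2.imwrite(f'pics/{sys.argv[1]}.png',o)
plan((v[0],v[1],.018),v[2]+np.pi/2)
E
python3 wag.py green
```

```text
clock: 10.15
tool_pos: [0.4319, 0.0717, 0.1891]
orientation: [0.296, 0.955, -0.0, -0.0]
contact_force: [-0.5, -0.3, 0.2]
gripper_width: 0.699
finger_force: 0.0
0.85 [175. 311.] [ 0.426 -0.073  0.022]
0.8 [318. 223.] [0.431 0.069 0.022]
0.72 [379. 380.] [0.579 0.033 0.022]
0.65 [634.  33.] [0.444 0.33  0.022]
pose [ 0.431  0.071 -0.584] iou 0.93
travel [ 0.    -0.019  2.855] angular [-0.   -0.   -0.15] j7 0.68 tcp [0.432  0.0716 0.1893] t 10.3
```

View pics/green.png

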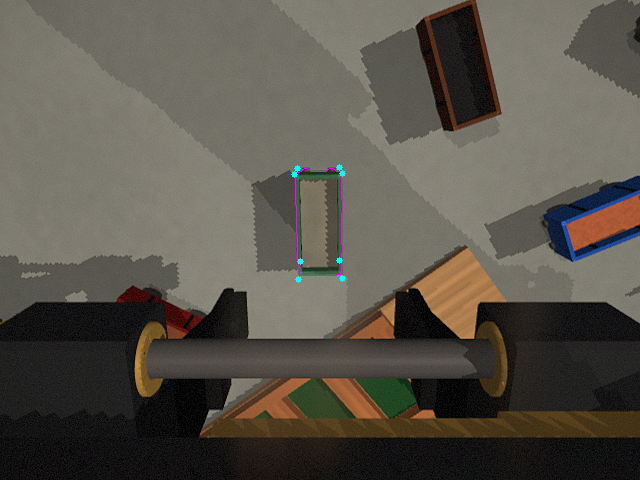

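The overlay fits the green spare, centred at (318,223). I descend and grip.

```bash
python3 -m creep '{"travel":[[0,-0.02,0.3],[0,-0.02,0.7],[0,-0.02,1.2],[0,-0.02,1.7],[0,-0.02,2.2],[0,-0.02,2.6],[0,-0.02,2.8],[0,-0.02,2.85],[0,-0.02,2.85],[0,-0.02,2.85]],"angular":[[0,0,-0.15],[0,0,-0.15],[0,0,-0.15],[0,0,-0.15],[0,0,-0.15],[0,0,-0.15],[0,0,-0.15],[0,0,-0.15],[0,0,-0.15],[0,0,-0.15]],"jaw":[-0.4,-0.4,-0.4,-0.4,-0.4,-0.4,-0.4,-0.4,-0.4,0]}' && python3 -m creep '{"travel":[[0,0,0],[0,0,0],[0,0,0],[0,0,0],[0,0,-0.1],[0,0,-0.4],[0,0,-0.9],[0,0,-1.4],[0,0,-1.8],[0,0,-2]],"angular":[[0,0,0],[0,0,0],[0,0,0],[0,0,0],[0,0,0],[0,0,0],[0,0,0],[0,0,0],[0,0,0],[0,0,0]],"jaw":[0.3,1,1,1,1,1,1,1,1,1]}' 30; python3 - <<'E'
from h import *
from rk import rack
plan(toW(rack,(0,60,120)),rack[2]+np.pi/2)
E
```

```text
clock: 11.55
tool_pos: [0.4315, 0.071, 0.0193]
orientation: [0.288, 0.958, 0.0, 0.0]
contact_force: [-0.0, 0.8, 0.4]
gripper_width: 0.65
finger_force: 0.0
clock: 12.8
tool_pos: [0.4313, 0.0709, 0.1398]
orientation: [0.288, 0.958, 0.001, 0.001]
contact_force: [0.1, 0.3, -0.1]
gripper_width: 0.384
finger_force: 30.0
travel [-3.101  0.097  0.333] angular [ 0.01  0.01 -6.15] j7 0.71 tcp [0.4313 0.0709 0.1398] t 12.8
```

```bash
python3 -m creep '{"travel":[[-0.2,0,0],[-0.6,0,0.1],[-1,0.05,0.2],[-1.5,0.1,0.3],[-2,0.1,0.33],[-2.5,0.1,0.33],[-2.9,0.1,0.33],[-3.1,0.1,0.33],[-3.1,0.1,0.33],[-3.1,0.1,0.33]],"angular":[[0,0,-0.7],[0,0,-1.6],[0,0,-2.5],[0,0,-3.4],[0,0,-4.3],[0,0,-5.2],[0,0,-5.8],[0,0,-6.15],[0,0,-6.15],[0,0,-6.15]],"jaw":[1,1,1,1,1,1,1,1,1,1]}'; python3 look.py 4 wrist; python3 - <<'E'
from h import *
from rk import rack
print([(round(d['p'],2),np.round(d['position'])) for d in arm.landmark_of('wrist','pocket3')])
M=arm.camera_model('wrist')
o=cv2.imread('pics/wrist_4.png')
for y in(-120,-60,0,60,120):
  for a in(-44,44):
    for b in(-21,21):
      q=proj('wrist',[toW(rack,(a,y+b,20))],M)[0]; cv2.circle(o,tuple(int(t) for t in q),3,(255,255,0),-1)
cv2.imwrite('pics/w4.png',o)
plan(toW(rack,(0,60,27.5)),rack[2]+np.pi/2)
E
```

```text
clock: 14.05
tool_pos: [0.5888, -0.0262, 0.1183]
orientation: [-0.03, 1.0, 0.0, -0.001]
contact_force: [0.0, -0.5, -1.3]
gripper_width: 0.389
finger_force: 30.0
[(0.82, array([ 48., 245.])), (0.73, array([411., 242.])), (0.67, array([229., 243.])), (0.59, array([136., 242.]))]
travel [-0.014 -0.013  1.519] angular [ 0. -0. -0.] j7 1.71 tcp [ 0.589  -0.026   0.1186] t 14.2
```

View pics/w4.png

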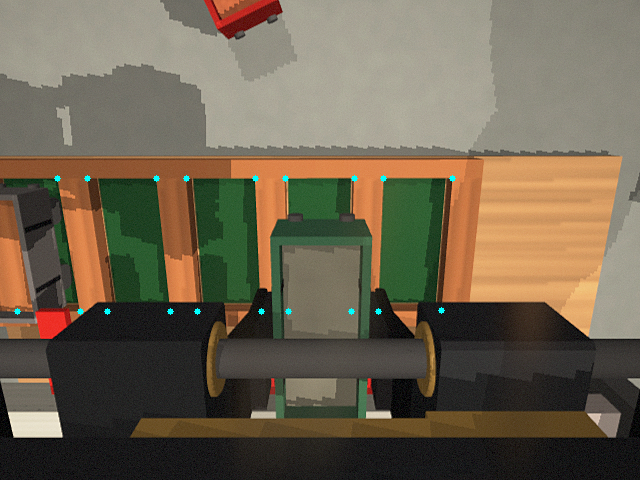

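The predicted corners match the pockets, and the held wagon (mid column 321) is centred over pocket 3 (mid 320.5). I lower, release and lift.

```bash
python3 -m creep '{"travel":[[-0.01,0,0.2],[-0.01,0,0.45],[-0.01,0,0.7],[-0.01,0,0.95],[-0.01,0,1.15],[-0.01,0,1.3],[-0.01,0,1.4],[-0.01,0,1.48],[-0.01,0,1.51],[-0.01,0,1.51]],"angular":[[0,0,0],[0,0,0],[0,0,0],[0,0,0],[0,0,0],[0,0,0],[0,0,0],[0,0,0],[0,0,0],[0,0,0]],"jaw":[1,1,1,1,1,1,1,1,1,1]}' && python3 -m creep '{"travel":[[0,0,0],[0,0,0],[0,0,0],[0,0,-0.2],[0,0,-0.5],[0,0,-0.9],[0,0,-1.4],[0,0,-1.9],[0,0,-2.4],[0,0,-2.6]],"angular":[[0,0,0],[0,0,0],[0,0,0],[0,0,0],[0,0,0],[0,0,0],[0,0,0],[0,0,0],[0,0,0],[0,0,0]],"jaw":[0.15,0,0,0,0,0,0,0,-0.2,-0.4]}'; python3 - <<'E'
from h import *
plan((.43,-.088,.19),.459+np.pi/2)
E
```

```text
clock: 15.4
tool_pos: [0.5902, -0.0266, 0.0283]
orientation: [-0.03, 1.0, 0.0, 0.0]
contact_force: [-0.2, -0.0, -1.4]
gripper_width: 0.39
finger_force: 30.0
clock: 16.65
tool_pos: [0.591, -0.0267, 0.1871]
orientation: [-0.03, 1.0, 0.0, 0.002]
contact_force: [1.0, -0.5, -0.2]
gripper_width: 0.632
finger_force: 0.0
travel [ 2.74  -0.857 -0.059] angular [-0.    0.04 -3.81] j7 1.69 tcp [ 0.591  -0.0267  0.1871] t 16.6
```

```bash
python3 -m creep '{"travel":[[0.2,-0.1,0],[0.6,-0.2,0],[1.1,-0.3,0],[1.6,-0.5,-0.05],[2.1,-0.7,-0.05],[2.5,-0.8,-0.05],[2.74,-0.86,-0.06],[2.74,-0.86,-0.06],[2.74,-0.86,-0.06],[2.74,-0.86,-0.06]],"angular":[[0,0,-0.4],[0,0,-1],[0,0,-1.7],[0,0,-2.4],[0,0,-3],[0,0,-3.5],[0,0,-3.8],[0,0,-3.8],[0,0,-3.8],[0,0,-3.8]],"jaw":[-0.4,-0.4,-0.4,-0.4,-0.4,-0.4,-0.4,-0.4,-0.4,-0.4]}' ; python3 wag.py red
```

```text
clock: 17.9
tool_pos: [0.4296, -0.0877, 0.1876]
orientation: [-0.227, 0.974, -0.0, -0.0]
contact_force: [0.0, -0.8, 0.3]
gripper_width: 0.698
finger_force: 0.0
0.85 [320. 223.] [ 0.43  -0.088  0.022]
0.69 [312. 402.] [ 0.58  -0.023  0.022]
0.58 [171.  80.] [ 0.383 -0.231  0.022]
pose [ 0.432 -0.087  0.475] iou 0.92
travel [-0.045 -0.006  2.826] angular [ 0.   -0.   -0.15] j7 2.1 tcp [ 0.4293 -0.0879  0.1876] t 18.1
```

View pics/red.png

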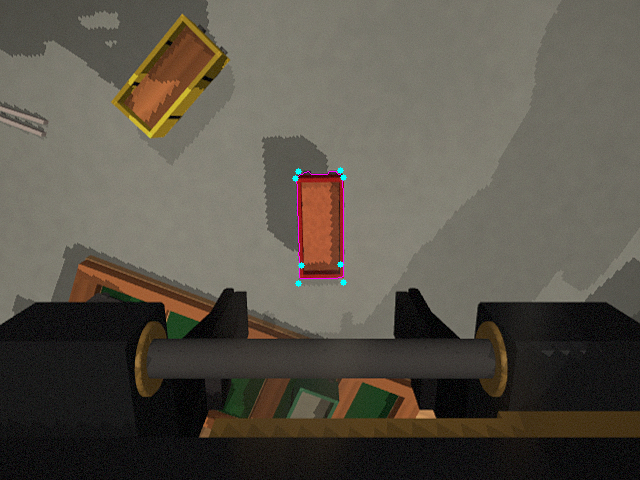

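The red spare fits at (320,223), and green is seated in its pocket at (312,402).

```bash
python3 -m creep '{"travel":[[-0.03,0,0.3],[-0.03,0,0.7],[-0.03,0,1.2],[-0.03,0,1.7],[-0.03,0,2.2],[-0.03,0,2.6],[-0.03,0,2.8],[-0.03,0,2.83],[-0.03,0,2.83],[-0.03,0,2.83]],"angular":[[0,0,-0.15],[0,0,-0.15],[0,0,-0.15],[0,0,-0.15],[0,0,-0.15],[0,0,-0.15],[0,0,-0.15],[0,0,-0.15],[0,0,-0.15],[0,0,-0.15]],"jaw":[-0.4,-0.4,-0.4,-0.4,-0.4,-0.4,-0.4,-0.4,-0.4,0]}' && python3 -m creep '{"travel":[[0,0,0],[0,0,0],[0,0,0],[0,0,0],[0,0,-0.1],[0,0,-0.4],[0,0,-0.9],[0,0,-1.4],[0,0,-1.7],[0,0,-1.7]],"angular":[[0,0,0],[0,0,0],[0,0,0],[0,0,0],[0,0,0],[0,0,0],[0,0,0],[0,0,0],[0,0,0],[0,0,0]],"jaw":[0.3,1,1,1,1,1,1,1,1,1]}' 30; python3 - <<'E'
from h import *
from rk import rack
plan(toW(rack,(0,0,120)),rack[2]+np.pi/2)
E
```

```text
clock: 19.3
tool_pos: [0.4314, -0.0872, 0.0187]
orientation: [-0.235, 0.972, -0.0, 0.001]
contact_force: [-0.1, -0.4, -0.3]
gripper_width: 0.647
finger_force: 0.0
clock: 20.55
tool_pos: [0.4315, -0.0873, 0.121]
orientation: [-0.235, 0.972, -0.0, 0.001]
contact_force: [0.2, 0.8, -0.4]
gripper_width: 0.386
finger_force: 30.0
travel [-2.407 -1.223  0.025] angular [-0.    0.03  3.95] j7 2.14 tcp [ 0.4315 -0.0873  0.121 ] t 20.6
```

```bash
python3 -m creep '{"travel":[[-0.2,-0.1,0],[-0.6,-0.3,0],[-1,-0.5,0],[-1.4,-0.7,0],[-1.8,-0.9,0],[-2.1,-1.1,0.02],[-2.3,-1.2,0.02],[-2.41,-1.22,0.02],[-2.41,-1.22,0.02],[-2.41,-1.22,0.02]],"angular":[[0,0.03,0.5],[0,0.03,1.1],[0,0.03,1.7],[0,0.03,2.3],[0,0.03,2.9],[0,0.03,3.4],[0,0.03,3.8],[0,0.03,3.95],[0,0.03,3.95],[0,0.03,3.95]],"jaw":[1,1,1,1,1,1,1,1,1,1]}'; python3 - <<'E'
from h import *
from rk import rack
print(arm.observe()['gripper_width'])
plan(toW(rack,(0,0,27.5)),rack[2]+np.pi/2)
E
```

```text
clock: 21.8
tool_pos: [0.5923, -0.0864, 0.1188]
orientation: [-0.031, 1.0, -0.0, -0.002]
contact_force: [-0.2, 0.1, -0.6]
gripper_width: 0.385
finger_force: 30.0
0.3845044654640427
travel [-0.025 -0.005  1.521] angular [-0.   -0.03  0.  ] j7 1.83 tcp [ 0.5923 -0.0864  0.1188] t 21.8
```

```bash
python3 -m creep '{"travel":[[-0.01,0,0.2],[-0.01,0,0.45],[-0.01,0,0.7],[-0.01,0,0.95],[-0.01,0,1.15],[-0.01,0,1.3],[-0.01,0,1.4],[-0.01,0,1.48],[-0.01,0,1.51],[-0.01,0,1.51]],"angular":[[0,0,0],[0,0,0],[0,0,0],[0,0,0],[0,0,0],[0,0,0],[0,0,0],[0,0,0],[0,0,0],[0,0,0]],"jaw":[1,1,1,1,1,1,1,1,1,1]}' && python3 -m creep '{"travel":[[0,0,0],[0,0,0],[0,0,0],[0,0,-0.2],[0,0,-0.5],[0,0,-0.9],[0,0,-1.4],[0,0,-1.9],[0,0,-2.4],[0,0,-2.6]],"angular":[[0,0,0],[0,0,0],[0,0,0],[0,0,0],[0,0,0],[0,0,0],[0,0,0],[0,0,0],[0,0,0],[0,0,0]],"jaw":[0.15,0,0,0,0,0,0,0,-0.2,-0.4]}'; python3 - <<'E'
from h import *
plan((.382,-.228,.19),2.776+np.pi/2)
E
```

```text
clock: 23.05
tool_pos: [0.5932, -0.0863, 0.0282]
orientation: [-0.03, 1.0, -0.0, -0.001]
contact_force: [-0.4, 0.3, -0.9]
gripper_width: 0.389
finger_force: 30.0
clock: 24.3
tool_pos: [0.5945, -0.0865, 0.1871]
orientation: [-0.03, 1.0, -0.0, 0.0]
contact_force: [1.1, -0.0, -0.3]
gripper_width: 0.633
finger_force: 0.0
travel [ 3.677 -2.14  -0.05 ] angular [-0.    0.01  4.07] j7 1.81 tcp [ 0.5945 -0.0865  0.1871] t 24.3
```

```bash
python3 -m creep '{"travel":[[0.2,-0.1,0],[0.7,-0.4,0],[1.2,-0.7,0],[1.8,-1.1,0],[2.4,-1.5,0],[2.9,-1.8,0],[3.4,-2,-0.05],[3.68,-2.14,-0.05],[3.68,-2.14,-0.05],[3.68,-2.14,-0.05]],"angular":[[0,0,0.4],[0,0,1],[0,0,1.7],[0,0,2.4],[0,0,3],[0,0,3.5],[0,0,4],[0,0,4.07],[0,0,4.07],[0,0,4.07]],"jaw":[-0.4,-0.4,-0.4,-0.4,-0.4,-0.4,-0.4,-0.4,-0.4,-0.4]}' ; python3 wag.py yellow
```

```text
clock: 25.55
tool_pos: [0.3817, -0.2271, 0.1876]
orientation: [0.181, 0.983, -0.001, -0.001]
contact_force: [-0.3, 0.6, 0.4]
gripper_width: 0.697
finger_force: 0.0
0.58 [318. 226.] [ 0.383 -0.231  0.022]
pose [ 0.384 -0.228  2.816] iou 0.92
travel [-5.000e-02  1.000e-03  2.828e+00] angular [-0.02 -0.03 -0.37] j7 1.6 tcp [ 0.3816 -0.2273  0.1877] t 25.7
```

```bash
python3 -m creep '{"travel":[[-0.03,0,0.3],[-0.03,0,0.7],[-0.03,0,1.2],[-0.03,0,1.7],[-0.03,0,2.2],[-0.03,0,2.6],[-0.03,0,2.8],[-0.03,0,2.83],[-0.03,0,2.83],[-0.03,0,2.83]],"angular":[[0,0,-0.3],[0,0,-0.3],[0,0,-0.3],[0,0,-0.3],[0,0,-0.3],[0,0,-0.3],[0,0,-0.3],[0,0,-0.3],[0,0,-0.3],[0,0,-0.3]],"jaw":[-0.4,-0.4,-0.4,-0.4,-0.4,-0.4,-0.4,-0.4,-0.4,0]}' && python3 -m creep '{"travel":[[0,0,0],[0,0,0],[0,0,0],[0,0,0],[0,0,-0.1],[0,0,-0.4],[0,0,-0.9],[0,0,-1.4],[0,0,-1.7],[0,0,-1.7]],"angular":[[0,0,0],[0,0,0],[0,0,0],[0,0,0],[0,0,0],[0,0,0],[0,0,0],[0,0,0],[0,0,0],[0,0,0]],"jaw":[0.3,1,1,1,1,1,1,1,1,1]}' 30; python3 - <<'E'
from h import *
from rk import rack
plan(toW(rack,(0,-60,120)),rack[2]+np.pi/2)
E
```

```text
clock: 26.95
tool_pos: [0.3828, -0.2287, 0.0188]
orientation: [0.166, 0.986, -0.001, -0.001]
contact_force: [0.7, -0.4, 0.5]
gripper_width: 0.645
finger_force: 0.0
clock: 28.2
tool_pos: [0.3832, -0.2287, 0.1211]
orientation: [0.166, 0.986, -0.001, -0.0]
contact_force: [-0.1, 0.4, -0.8]
gripper_width: 0.392
finger_force: 30.0
travel [-2.919  2.465  0.016] angular [-0.01 -0.   -3.77] j7 1.68 tcp [ 0.3832 -0.2287  0.1211] t 28.2
```

```bash
python3 -m creep '{"travel":[[-0.2,0.2,0],[-0.6,0.5,0],[-1,0.85,0],[-1.4,1.2,0],[-1.8,1.55,0],[-2.2,1.9,0],[-2.6,2.2,0.02],[-2.85,2.4,0.02],[-2.92,2.46,0.02],[-2.92,2.46,0.02]],"angular":[[0,0,-0.5],[0,0,-1],[0,0,-1.6],[0,0,-2.2],[0,0,-2.8],[0,0,-3.3],[0,0,-3.7],[0,0,-3.77],[0,0,-3.77],[0,0,-3.77]],"jaw":[1,1,1,1,1,1,1,1,1,1]}'; python3 look.py 5 wrist; python3 - <<'E'
from h import *
from rk import rack
M=arm.camera_model('wrist')
o=cv2.imread('pics/wrist_5.png')
for y in(-120,-60,0,60,120):
  for a in(-44,44):
    for b in(-21,21):
      q=proj('wrist',[toW(rack,(a,y+b,20))],M)[0]; cv2.circle(o,tuple(int(t) for t in q),2,(255,255,0),-1)
cv2.imwrite('pics/w5.png',o)
plan(toW(rack,(0,-60,27.5)),rack[2]+np.pi/2)
E
```

```text
clock: 29.45
tool_pos: [0.5956, -0.1468, 0.1173]
orientation: [-0.03, 1.0, -0.0, -0.002]
contact_force: [-1.3, 0.1, -1.0]
gripper_width: 0.391
finger_force: 30.0
travel [-0.035  0.009  1.502] angular [-0.01 -0.04 -0.01] j7 1.97 tcp [ 0.5955 -0.1471  0.1176] t 29.5
```

View pics/w5.png

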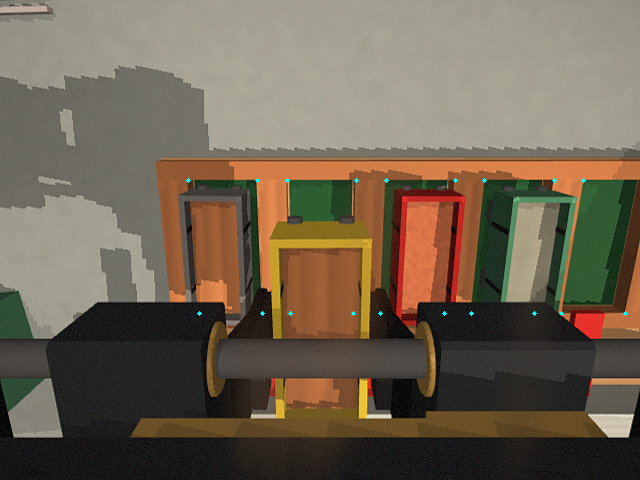

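Yellow (mid 321) is centred over pocket 1 (mid 322). Grey wagon0, red and green all sit in their pockets. I lower it.

```bash
python3 -m creep '{"travel":[[-0.01,0,0.2],[-0.01,0,0.45],[-0.01,0,0.7],[-0.01,0,0.95],[-0.01,0,1.15],[-0.01,0,1.3],[-0.01,0,1.4],[-0.01,0,1.47],[-0.01,0,1.49],[-0.01,0,1.49]],"angular":[[0,0,0],[0,0,0],[0,0,0],[0,0,0],[0,0,0],[0,0,0],[0,0,0],[0,0,0],[0,0,0],[0,0,0]],"jaw":[1,1,1,1,1,1,1,1,1,1]}' && python3 -m creep '{"travel":[[0,0,0],[0,0,0],[0,0,0],[0,0,-0.2],[0,0,-0.5],[0,0,-0.9],[0,0,-1.4],[0,0,-1.9],[0,0,-2.4],[0,0,-2.6]],"angular":[[0,0,0],[0,0,0],[0,0,0],[0,0,0],[0,0,0],[0,0,0],[0,0,0],[0,0,0],[0,0,0],[0,0,0]],"jaw":[0.15,0,0,0,0,0,0,0,-0.2,-0.4]}'; python3 - <<'E'
from h import *
plan((.393,.215,.19),2.878+np.pi/2)
E
```

```text
clock: 30.75
tool_pos: [0.5969, -0.1465, 0.029]
orientation: [-0.03, 1.0, -0.0, -0.001]
contact_force: [-0.0, -0.1, 0.0]
gripper_width: 0.387
finger_force: 30.0
clock: 32.0
tool_pos: [0.598, -0.1468, 0.1878]
orientation: [-0.03, 1.0, -0.0, 0.0]
contact_force: [-0.9, -0.4, -0.6]
gripper_width: 0.635
finger_force: 0.0
travel [ 3.047  6.225 -0.046] angular [-0.01  0.01  3.09] j7 1.94 tcp [ 0.598  -0.1468  0.1878] t 32.0
```

```bash
python3 -m creep '{"travel":[[0.2,0.3,0],[0.5,1,0],[0.9,1.8,0],[1.3,2.6,0],[1.7,3.4,0],[2.1,4.2,0],[2.5,5,-0.05],[2.8,5.7,-0.05],[3,6.1,-0.05],[3.05,6.22,-0.05]],"angular":[[0,0,0.4],[0,0,0.8],[0,0,1.3],[0,0,1.8],[0,0,2.3],[0,0,2.7],[0,0,3.1],[0,0,3.1],[0,0,3.1],[0,0,3.1]],"jaw":[-0.4,-0.4,-0.4,-0.4,-0.4,-0.4,-0.4,-0.4,-0.4,-0.4]}' ; python3 wag.py black
```

```text
clock: 33.25
tool_pos: [0.391, 0.2161, 0.1881]
orientation: [0.13, 0.991, -0.001, -0.002]
contact_force: [0.7, -1.3, -0.3]
gripper_width: 0.702
finger_force: 0.0
0.95 [393. 404.] [0.568 0.235 0.022]
0.72 [523. 266.] [0.468 0.365 0.022]
0.68 [317. 230.] [0.396 0.211 0.022]
pose [ 0.395  0.213 -0.246] iou 0.92
travel [-0.05  -0.005  2.835] angular [-0.02 -0.02 -0.18] j7 0.7 tcp [0.3923 0.2142 0.1881] t 33.4
```

View pics/black.png

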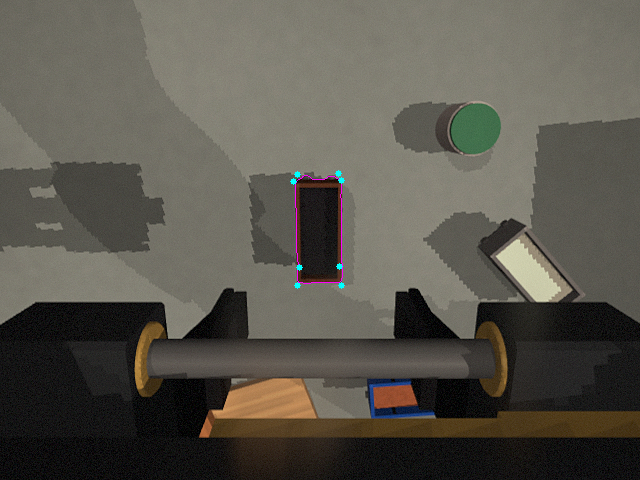

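Black fits at (317,230). I descend and grip.

```bash
python3 -m creep '{"travel":[[-0.03,0,0.3],[-0.03,0,0.7],[-0.03,0,1.2],[-0.03,0,1.7],[-0.03,0,2.2],[-0.03,0,2.6],[-0.03,0,2.8],[-0.03,0,2.83],[-0.03,0,2.83],[-0.03,0,2.83]],"angular":[[0,0,-0.2],[0,0,-0.2],[0,0,-0.2],[0,0,-0.2],[0,0,-0.2],[0,0,-0.2],[0,0,-0.2],[0,0,-0.2],[0,0,-0.2],[0,0,-0.2]],"jaw":[-0.4,-0.4,-0.4,-0.4,-0.4,-0.4,-0.4,-0.4,-0.4,0]}' && python3 -m creep '{"travel":[[0,0,0],[0,0,0],[0,0,0],[0,0,0],[0,0,-0.1],[0,0,-0.4],[0,0,-0.9],[0,0,-1.4],[0,0,-1.7],[0,0,-1.7]],"angular":[[0,0,0],[0,0,0],[0,0,0],[0,0,0],[0,0,0],[0,0,0],[0,0,0],[0,0,0],[0,0,0],[0,0,0]],"jaw":[0.3,1,1,1,1,1,1,1,1,1]}' 30; python3 - <<'E'
from h import *
from rk import rack
plan(toW(rack,(0,120,120)),rack[2]+np.pi/2)
E
```

```text
clock: 34.65
tool_pos: [0.3937, 0.2147, 0.0191]
orientation: [0.121, 0.993, -0.0, -0.001]
contact_force: [0.4, 0.0, 0.1]
gripper_width: 0.651
finger_force: 0.0
clock: 35.9
tool_pos: [0.3941, 0.215, 0.1215]
orientation: [0.121, 0.993, 0.0, -0.001]
contact_force: [-0.0, 0.5, -1.0]
gripper_width: 0.39
finger_force: 30.0
travel [-3.837 -2.17   0.018] angular [ 0.01 -0.01 -2.9 ] j7 0.74 tcp [0.3941 0.215  0.1215] t 35.9
```

```bash
python3 -m creep '{"travel":[[-0.2,-0.1,0],[-0.7,-0.4,0],[-1.2,-0.7,0],[-1.8,-1,0],[-2.4,-1.35,0],[-3,-1.7,0],[-3.5,-2,0.02],[-3.8,-2.15,0.02],[-3.83,-2.17,0.02],[-3.83,-2.17,0.02]],"angular":[[0,0,-0.3],[0,0,-0.7],[0,0,-1.1],[0,0,-1.6],[0,0,-2.1],[0,0,-2.5],[0,0,-2.8],[0,0,-2.9],[0,0,-2.9],[0,0,-2.9]],"jaw":[1,1,1,1,1,1,1,1,1,1]}'; python3 look.py 6 wrist; python3 - <<'E'
from h import *
from rk import rack
plan(toW(rack,(0,120,27.5)),rack[2]+np.pi/2); print(arm.observe()['gripper_width'])
E
```

```text
clock: 37.15
tool_pos: [0.5843, 0.0333, 0.1178]
orientation: [-0.03, 1.0, -0.0, -0.002]
contact_force: [0.3, -0.1, -1.2]
gripper_width: 0.388
finger_force: 30.0
travel [-0.037 -0.011  1.509] angular [-0.   -0.04  0.  ] j7 1.62 tcp [0.5843 0.0337 0.1181] t 37.2
0.38409400064497107
```

```bash
python3 -m creep '{"travel":[[-0.02,-0.01,0.2],[-0.02,-0.01,0.45],[-0.02,-0.01,0.7],[-0.02,-0.01,0.95],[-0.02,-0.01,1.15],[-0.02,-0.01,1.3],[-0.02,-0.01,1.4],[-0.02,-0.01,1.48],[-0.02,-0.01,1.5],[-0.02,-0.01,1.5]],"angular":[[0,0,0],[0,0,0],[0,0,0],[0,0,0],[0,0,0],[0,0,0],[0,0,0],[0,0,0],[0,0,0],[0,0,0]],"jaw":[1,1,1,1,1,1,1,1,1,1]}' && python3 -m creep '{"travel":[[0,0,0],[0,0,0],[0,0,0],[0,0,-0.2],[0,0,-0.5],[0,0,-0.9],[0,0,-1.4],[0,0,-1.9],[0,0,-2.4],[0,0,-2.8]],"angular":[[0,0,0],[0,0,0],[0,0,0],[0,0,0],[0,0,0],[0,0,0],[0,0,0],[0,0,0],[0,0,0],[0,0,0]],"jaw":[0.15,0,0,0,0,0,0,0,-0.2,-0.4]}';  python3 -m creep '{"travel":[[0.5,0.5,-0.2],[1,1,-0.5],[1.5,1.8,-0.5],[2,2.5,-0.5],[2.2,2.6,-0.5],[2.2,2.6,-0.5],[2.2,2.6,-0.5],[2.2,2.6,-0.5],[2.2,2.6,-0.5],[2.2,2.6,-0.5]],"angular":[[0,0,0],[0,0,0],[0,0,0],[0,0,0],[0,0,0],[0,0,0],[0,0,0],[0,0,0],[0,0,0],[0,0,0]],"jaw":[-0.4,-0.4,-0.4,-0.4,-0.4,-0.4,-0.4,-0.4,-0.4,-0.4]}'; python3 look.py 7 top; python3 - <<'E'
from h import *
from rk import rack
im=cv2.imread('pics/top_7.png'); M=arm.camera_model('top')
for y in(-120,-60,0,60,120):
   for b in proj('top',box(*toW(rack,(0,y,0))[:2],rack[2],zs=(.052,)),M): cv2.circle(im,tuple(int(t) for t in b),0,(255,255,0),-1)
cv2.imwrite('pics/t7.png',cv2.resize(im[150:350,140:440],None,fx=2.6,fy=2.6,interpolation=cv2.INTER_NEAREST))
plan(toW(rack,(92,150,180)),rack[2])
E
```

```text
clock: 38.45
tool_pos: [0.5862, 0.0322, 0.0288]
orientation: [-0.03, 1.0, -0.0, -0.001]
contact_force: [-1.6, -0.2, -1.9]
gripper_width: 0.385
finger_force: 30.0
clock: 39.7
tool_pos: [0.587, 0.0322, 0.1996]
orientation: [-0.03, 1.0, -0.0, -0.0]
contact_force: [0.3, -0.2, 0.8]
gripper_width: 0.634
finger_force: 0.0
clock: 40.95
tool_pos: [0.4456, 0.1798, 0.2269]
orientation: [-0.03, 1.0, -0.0, -0.002]
contact_force: [0.3, -0.4, -0.6]
gripper_width: 0.703
finger_force: 0.0
travel [-3.727 -2.081  0.771] angular [-0.03 -0.02 14.99] j7 1.16 tcp [0.4456 0.1799 0.2269] t 41.0
```

View pics/t7.png

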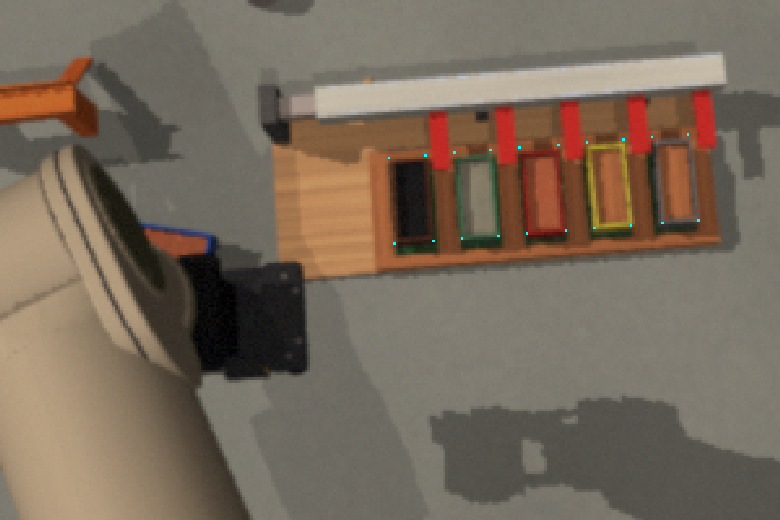

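All five pockets hold a wagon: black (412,200), green (480,195), red (545,195), yellow (609,185) and grey (676,182). The keeper is in the loading hole. I return to above the pin and take a close look from there.

```bash
python3 -m creep '{"travel":[[-0.2,-0.1,0],[-0.6,-0.3,0],[-1,-0.6,0.1],[-1.5,-0.8,0.2],[-2,-1.1,0.3],[-2.5,-1.4,0.4],[-3,-1.7,0.5],[-3.5,-1.9,0.6],[-3.7,-2.05,0.7],[-3.73,-2.08,0.77]],"angular":[[0,0,1.5],[0,0,3],[0,0,4.5],[0,0,6],[0,0,7.5],[0,0,9],[0,0,10.5],[0,0,12],[0,0,13.5],[0,0,15]],"jaw":[-0.6,-0.6,-1,-1,-1,-1,-1,-1,-1,-1]}' 22; python3 look.py 8 wrist scene; python3 - <<'E'
from h import *
from rk import rack
plan(toW(rack,(91,151,45)),rack[2])
print(proj('wrist',[toW(rack,(114,150,64))]))
print([(round(d['p'],2),np.round(d['position'])) for d in arm.landmark_of('wrist','pin_tip')])
im=cv2.imread('pics/scene_8.png'); cv2.imwrite('pics/s8.png',cv2.resize(im[215:345,230:430],None,fx=4,fy=4,interpolation=cv2.INTER_CUBIC))
E
```

```text
clock: 42.25
tool_pos: [0.6768, 0.0679, 0.1792]
orientation: [0.688, 0.726, -0.002, -0.001]
contact_force: [1.0, 0.1, -0.2]
gripper_width: 1.0
finger_force: 0.0
travel [ 0.021 -0.007  2.236] angular [-0.04  0.01 -0.03] j7 0.08 tcp [0.6762 0.0687 0.1791] t 42.4
[[354.15536383 238.87279205]]
[(0.49, array([206., 256.])), (0.48, array([352., 235.]))]
```

View pics/s8.png

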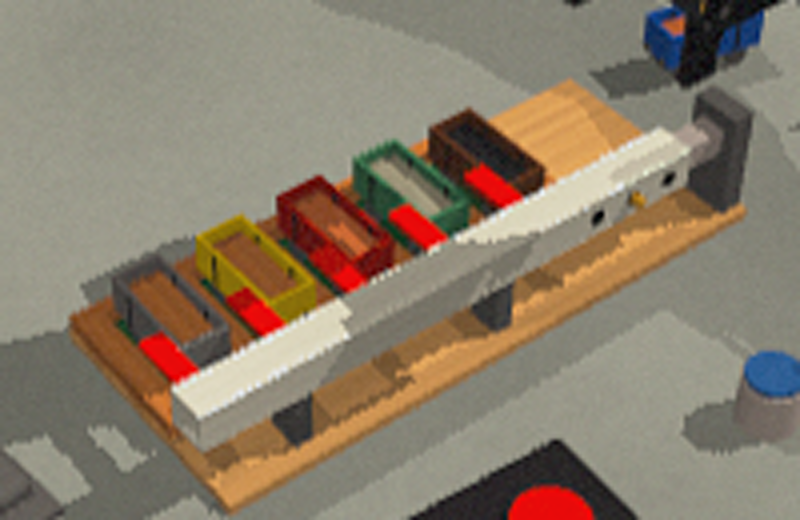

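All wagons stand level, and the pin is out in the middle hole at (635,198). I descend and pinch at the pin.

```bash
python3 -m creep '{"travel":[[0.02,0,0.2],[0.02,0,0.5],[0.02,0,0.9],[0.02,0,1.3],[0.02,0,1.7],[0.02,0,2],[0.02,0,2.2],[0.02,0,2.24],[0.02,0,2.24],[0.02,0,2.24]],"angular":[[0,0,-0.03],[0,0,-0.03],[0,0,-0.03],[0,0,-0.03],[0,0,-0.03],[0,0,-0.03],[0,0,-0.03],[0,0,-0.03],[0,0,-0.03],[0,0,-0.03]],"jaw":[-1,-1,-1,-1,-1,-1,-1,-1,-1,-1]}' 22 && python3 -m creep '{"travel":[[0,0,0],[0,0,0],[0,0,0],[0,0,0],[0,0,0],[0,0,0],[0,0,0],[0,0,0],[0,0,0],[0,0,0]],"angular":[[0,0,0],[0,0,0],[0,0,0],[0,0,0],[0,0,0],[0,0,0],[0,0,0],[0,0,0],[0,0,0],[0,0,0]],"jaw":[-0.5,0,0.2,0.4,0.6,1,1,1,1,1]}' 22; python3 - <<'E'
from h import *
from rk import rack
plan(toW(rack,(92,150,45)),rack[2])
E
```

```text
clock: 43.65
tool_pos: [0.6763, 0.0702, 0.0466]
orientation: [0.684, 0.729, -0.001, -0.0]
contact_force: [0.0, -0.2, 0.0]
gripper_width: 1.0
finger_force: 0.0
clock: 44.9
tool_pos: [0.6758, 0.0702, 0.0458]
orientation: [0.684, 0.729, -0.001, -0.001]
contact_force: [0.3, 0.2, -0.6]
gripper_width: 0.321
finger_force: 22.0
travel [-0.025  0.005  0.013] angular [-0.03  0.    0.03] j7 0.13 tcp [0.6758 0.0702 0.0458] t 44.9
```

```bash
python3 -m creep '{"travel":[[0.05,0,0],[0.12,0,0],[0.19,0,0],[0.26,0,0],[0.33,0,0],[0.4,0,0],[0.46,0,0],[0.5,0,0],[0.5,0,0],[0.5,0,0]],"angular":[[0,0,0],[0,0,0],[0,0,0],[0,0,0],[0,0,0],[0,0,0],[0,0,0],[0,0,0],[0,0,0],[0,0,0]],"jaw":[1,1,1,1,1,1,1,1,1,1]}'; python3 look.py 9 scene; python3 - <<'E'
import cv2
im=cv2.imread('pics/scene_9.png'); cv2.imwrite('pics/s9.png',cv2.resize(im[215:345,230:430],None,fx=4,fy=4,interpolation=cv2.INTER_CUBIC))
E
```

```text
clock: 46.15
tool_pos: [0.6738, 0.1008, 0.0458]
orientation: [0.684, 0.73, -0.001, -0.001]
contact_force: [-0.4, 1.2, 1.2]
gripper_width: 0.323
finger_force: 22.0
```

View pics/s9.png

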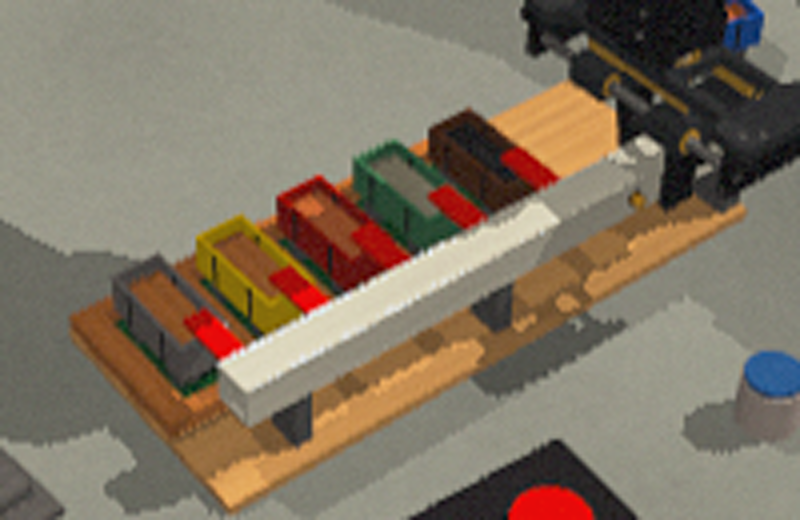

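The pin is out again at (637,198), and the red tabs lie over the wagons. I release, lift away and check.

```bash
python3 -m creep '{"travel":[[0,0,0],[0,0,0],[0,0,0],[0,0,0],[0,0,-0.3],[0,0,-0.7],[0,0,-1.2],[0,0,-1.8],[0,0,-2.3],[0,0,-3]],"angular":[[0,0,0],[0,0,0],[0,0,0],[0,0,0],[0,0,0],[0,0,0],[0,0,0],[0,0,0],[0,0,0],[0,0,0]],"jaw":[0.2,-0.1,-0.4,-0.4,-0.4,-0.4,-0.4,-0.4,-0.4,-0.4]}'; python3 -m creep '{"travel":[[0.2,-0.3,0],[0.6,-0.8,0],[1,-1.4,0],[1.4,-2,0],[1.7,-2.6,0],[2,-3,0],[2,-3,0],[2,-3,0],[2,-3,0],[2,-3,0]],"angular":[[0,0,0],[0,0,0],[0,0,0],[0,0,0],[0,0,0],[0,0,0],[0,0,0],[0,0,0],[0,0,0],[0,0,0]],"jaw":[-0.4,-0.4,-0.4,-0.4,-0.4,-0.4,-0.4,-0.4,-0.4,-0.4]}'; python3 look.py 10 scene top; python3 - <<'E'
import cv2, numpy as np
a=cv2.imread('pics/scene_10.png')[190:345,180:480]; b=cv2.imread('pics/top_10.png')[150:350,130:450]
a=cv2.resize(a,(600,310),interpolation=cv2.INTER_CUBIC); b=cv2.resize(b,(464,290),interpolation=cv2.INTER_CUBIC)
o=np.zeros((600,600,3),np.uint8); o[:310]=a; o[310:,:464]=b; cv2.imwrite('pics/end.png',o)
E
```

```text
clock: 47.45
tool_pos: [0.674, 0.1001, 0.2276]
orientation: [0.684, 0.729, -0.001, -0.001]
contact_force: [-0.6, 0.9, 0.0]
gripper_width: 0.698
finger_force: 0.0
clock: 48.7
tool_pos: [0.4877, 0.2079, 0.2262]
orientation: [0.685, 0.729, -0.001, -0.001]
contact_force: [0.3, 0.7, 0.0]
gripper_width: 0.699
finger_force: 0.0
```

View pics/end.png

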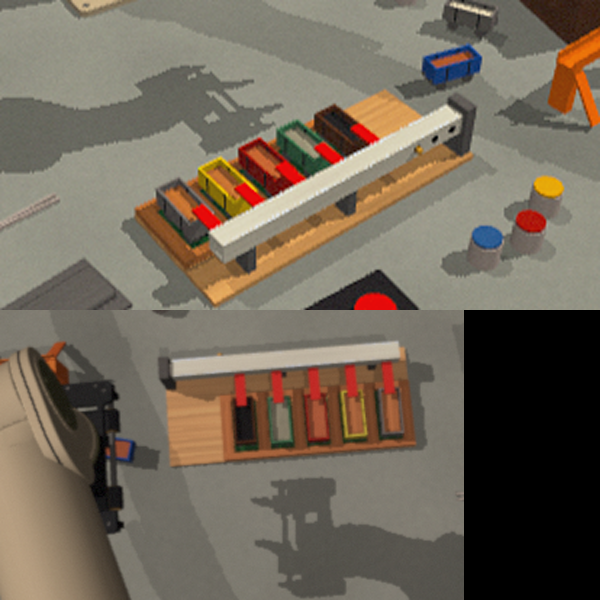

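The pin is out at (419,150), with two empty holes at (435,139) and (452,129), so the tube is in its first hole. The tabs lie over all five wagons. Grey and blue are still on the table.

```bash
python3 -c "
from cell import arm
print(arm.hand_in())"
```

```text
the job is handed in; nothing more can be done
None
```

I handed the job in with the carrier full and locked: the green, red, yellow and black spares fill the four empty pockets, the tube is back in its first hole with the pin out, and the grey surplus spare and blue look-alike are still on the table (no verdict was returned).

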